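# Draw the coin tray home into its holder and lock it

## Task

Hook the maroon coin tray behind its raised far lip, drag it towards you between the holder's guides until it meets the black buffer and press it gently but firmly home there, then turn the brass catch fully across behind the lip so that the tray is locked in. Do not touch the coins, do not force anything, and leave the case, the capsule stack and the loupe where they are.

Things in the scene. Friction and masses are not known exactly. Their poses are not given: they have to be found in the camera images.
- tray: Maroon tray, 150 (its x) by 200 (its y) mm, 0.5 to 1 kg, loose on the table. Origin: centre of its underside; x points away from the robot to its lip side. Its near, left and right rims are 30 mm high. When home its origin lies at x = 75 to 105 mm (as the buffer is set), y = 0 (within 4 mm) in the holder's frame, square with it.
- tray_lip: The tray's raised far lip, lighter red, fixed to the tray: an upright wall 6 mm thick, 200 mm wide, from the table to 38 mm high (8 mm above the other rims). Its frame is the tray's frame (origin at the centre of the tray's underside); the outer (far) face is the plane x = +75 mm. Drag the tray by a fingertip behind this face.
- lip_mid (a point): Point on the tray's lip: middle of the top edge of the outer (far) face, 38 mm above the table.
- tray_coins: The insert with brass coins in capsules that fills the tray up to 30 mm above the table, right up to the lip: not to be touched. Frame as the tray's.
- holder: Fixed U-shaped frame on the table, 22 mm high, open on its far side. Origin at table level, midway between the guides, at the buffer's innermost setting; x points away from the robot, into the U; y to the left. Two slippery grey guides run along x to x = 70 mm, inner faces at y = +-104 mm (3 to 4 mm play each side of the tray), then mouths flared outwards by 20 degrees to x = 113 mm.
- holder_stop: Aluminium cross bar at the near end of the holder, frame as the holder's, with the black buffer bar (190 mm wide, 22 mm high) clamped to it: the tray's near side goes against it. Its face lies anywhere from x = 0 to 30 mm: not measured, feel for it. It does not give. Dragging alone takes 2 to 8 N, so press until the pull is some 12 N (judged on the buffer: over 4 N for 0.2 s, never over 18 N).
- catch (a joint): Brass catch bar at the holder's far left corner, turning level about point catch_pivot. 0 = open, along the holder's +x; starts at up to 0.3 rad; grows clockwise from above to 1.571 rad (end stop) = closed, along the holder's -y, behind the lip of a seated tray, 3 to 33 mm clear of it. Bar 12 mm wide, 14 to 24 mm above the table, 76 mm from axis to tip. Light friction (1 N at the post).
- catch_pivot (a point): Point on the catch's upright axis, 19 mm above the table, at x = 189, y = 145 mm in the holder's frame.
- catch_post (a point): Red upright post on the catch's bar, 12 mm across, 70 mm from the axis, from the bar up to 64 mm above the table (so 26 mm above the tray's lip); to be pushed with a finger or pinched from above. The point lies on its axis, 55 mm above the table.
- ring_case: Bystander: closed dark blue presentation case, 65 x 65 x 41 mm, to the right of the holder. Origin at the centre of its underside.
- capsule_stack: Bystander: stack of clear coin capsules with silver coins, 38 mm across, 35 mm high, beyond the tray. Origin at the centre of its underside.
- loupe: Bystander: black stand loupe, 42 mm across, 40 mm high, to the left of the holder. Origin at the centre of its underside.
Not all that is in view belongs to the job. Several things look just like the tray: the one meant starts farthest from the robot's base.

How it is judged:
By the outcome, as a careful person would: the job done as asked, in the order asked, and still so for the second after the job is handed in, with the robot touching nothing.
It also fails if it takes over 72 s, if anything falls off the work surface, if the arm or the gripper's body presses on something with over 40 N, if the wrist force passes 120 N, or if a joint passes its speed limit or range.

## Robot

A 6-joint arm with a two-finger parallel gripper is mounted at the origin on the work surface. World frame = base frame: x ahead of the robot, y to its left, z up, the work surface at z = 0. Lengths are in m, angles in rad, forces in N, time in s.
With the tool pointing down it reaches from about 0.375 to 0.9 m from the base axis. Payload 3.1 kg.
Tool frame: the origin (TCP) lies at the centre of the arm's flange, where the gripper is bolted on; the fingertips stand robot.tip_extent ahead of it and the grasp point (between the pads) lies 164 mm ahead of it (robot.tip_extent is the distance from the TCP to the fingertips, in m); z points along the fingers, y is the line along which they close (so a half turn about z gives the same grasp; the last joint's range is limited). The gripper opens to 87 mm and grips with 3 to 60 N. Pads are 19 mm wide; open, the fingers measure 117 mm over their backs; the gripper's body (75 mm by 190 mm) begins 51 mm behind the grasp point.
Start: joints at [-1.502, 0.527, 1.433, -0, 1.181, -0.178], TCP at [0.153, -0.606, 0.405] pointing down, gripper open.
Joint ranges: [-3.08, 3.08], [-0.75, 2.2], [0.22, 2.44], [-1.43, 4.57], [0, 2.65], [-2.85, 2.85]. Speed limits (rad/s): [2.79, 2.79, 3.14, 3.14, 3.14, 3.14].

## Interface

Orientations are given as a unit quaternion [x, y, z, w].
In Python, from rig import get_obs, camera, hand_in, cut_out, robot gives the robot as it stands.
- The arm moves only by the tool step_arm, never from a script. Its argument "rows" is a list of rows, each a list of 6 numbers: the shift along the world's x, y, z in m, then the turn, a rotation vector about the world's x, y, z in degrees. A call has 1 to 12 rows; each row shifts and turns the commanded pose from where the row before left it; what a row does not reach is not made up. A row lasts 1/8 s, in which the tool goes at most 62.5 mm and 10.7 degrees, less where a joint would pass 70% of its speed; a pose out of reach is approached as far as the arm can. A call is refused whole if a number of a shift passes 0.0625 or a number of a turn 10.7, either way. A call with a gripper value outside its range is refused whole. "jaw" is the finger opening in m, from 0 to 0.087, set as the call begins (left out, the last holds). The fingers move at their own pace and stop on an object; "squeeze" is the grip in N (left out, the last holds). Time passes only in rows, so rows that do not move let the fingers close. It gives the time, the measured TCP pose, the force, the opening and the grip force at its end, in the units of the state.
- get_obs(): the state, without advancing time (a new reading comes with each control period).
- camera(name): name is "scene" or "top" or "wrist"; returns a dict with "pixels" (400x640x3 uint8, blue, green, red), "depth" (400x640 float32, m along the optical axis (not along the pixel's ray), 0 where there is no reading), "fov_y" (degrees; the focal length in pixels is half the picture's height over the tangent of half this angle, whatever the lens; pixels are square), "cx", "cy" (the principal point, pixels), "extrinsics" (4x4, takes a point from camera to world coordinates); the wrist camera has in their place "mount" (4x4, takes a point from camera to tool coordinates, whose origin is the TCP and whose axes are the flange's). Camera axes: x right, y up, looking along -z (the intrinsics and any distortion apply to the point x, -y, -z); pixel columns grow to the right and rows downward; lengths in m; the calibration is good to about 2 mm. The wrist camera is an equidistant fisheye: a pixel r from the principal point sees the ray r / f radians off the axis. A picture is of the moment at which its call begins: read the wrist's pose just before it.
- hand_in(): hands the job in; it is judged then, once.
Trained networks look in the newest picture that a camera, given by its name, has taken for a name from the list of things; names that differ only in an ending like _2 or _b are one class to them, and where a whole thing is asked for, a point or a joint stands for the part that bears it (a point fixed in the world has none). Each returns a list of dicts, best first, with "confidence" (0 to 1); they miss things now and then, are a little off and sometimes report something else, mostly with a low value. They report only what shows in the picture. A call takes as long as a camera call. They do not tell look-alikes from the thing itself.
- cut_out(label, camera): "region" (400x640 bool, what is visible of it) and "extent" ([centre column, centre row, width, height] in pixels, round what is visible of it).
The state is a dict: "time": time; "q": joint angles; "joint_velocities": joint speeds; "joint_torque": joint torques, N m; "position": TCP position; "tool_rot": TCP orientation; "ft_force": force on the tool from outside, world axes, zero at the start; "moment": the same for the moment, N m; "grip_width": finger opening in m; "grip_force": force on a finger pad.
Only numpy, scipy, OpenCV 4.12 (cv2) and the standard library are available. Lean on these libraries where they do the work, as an engineer would, in place of code of your own. Each camera call takes 0.05 s, during which the arm holds its last target. There are 200 camera calls.

## Working session

There is one attempt and no reset: what is moved stays moved. The work goes in short steps, Python scripts to look and compute and a tool call to move; the robot and the scene stay as the last step left them, time stands still between calls to the robot, and variables do not carry over. Pictures are saved under pics/ and viewed, at most 10 in all, crops included, and the job is handed in when it is done.

Besides the shell and the picture viewer there is one more tool, called after "Call:" as name(argument=value, ...) on one line, values as JSON. step_arm: Moves the arm, as the interface text tells. Its arguments: {"type":"object","properties":{"rows":{"type":"array"},"jaw":{"type":"number"},"squeeze":{"type":"number"}},"required":["rows"]}

```bash
mkdir -p pics; ls
python3 - <<'E'
from rig import *
import cv2, numpy as np
o=get_obs(); print(o, robot.tip_extent)
ims=[]
for n in("scene","top"):
    c=camera(n); np.savez(f"{n}.npz",**{k:v for k,v in c.items()})
    cv2.imwrite(f"pics/{n}0.png",c["pixels"])
    print(n,c["fov_y"],c["cx"],c["cy"],c["extrinsics"].round(3).tolist(), c["depth"].shape)
E
```

```text
pics
{'time': 0.0, 'q': array([-1.50151755e+00,  5.28458220e-01,  1.43391694e+00,  3.78272227e-06,
        1.18141274e+00, -1.78468053e-01]), 'joint_velocities': array([ 0.001029  , -0.00105254,  0.00030279,  0.00054114, -0.00074318,
        0.00060276]), 'joint_torque': array([-9.69896359e-05, -4.40046251e+01, -1.76591706e+01,  6.32063462e-02,
        5.84405672e-02, -1.72386826e-04]), 'position': array([ 0.15328617, -0.60554733,  0.40377144]), 'tool_rot': array([ 9.92336985e-01,  1.23556072e-01,  6.16408498e-05, -1.09589035e-03]), 'ft_force': array([ 0.18377719, -0.07216864,  0.34433888]), 'moment': array([-0.00106668, -0.00174336,  0.00162698]), 'grip_force': 0.0, 'grip_width': 0.08704877834034752} 0.1822
scene 42.3313317645233 313.64041393793497 203.0788483011694 [[-0.304, -0.713, 0.632, 1.342], [0.953, -0.236, 0.192, 0.282], [0.012, 0.661, 0.75, 1.066], [0.0, 0.0, 0.0, 1.0]] (400, 640)
top 48.39256534627842 331.2699659650643 202.24395358524302 [[0.01, 0.997, -0.077, 0.421], [-1.0, 0.009, -0.02, 0.002], [-0.019, 0.078, 0.997, 1.162], [0.0, 0.0, 0.0, 1.0]] (400, 640)
```

View pics/scene0.png

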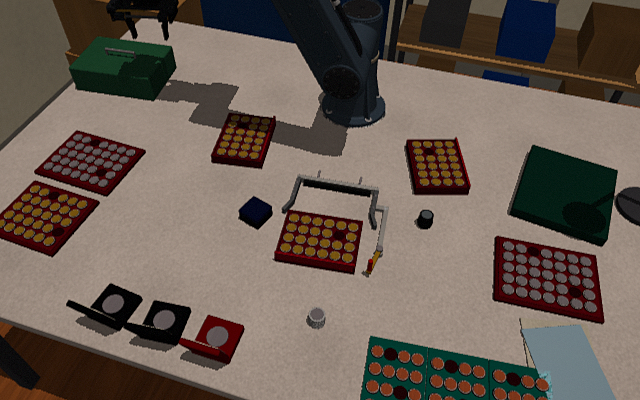

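View pics/top0.png

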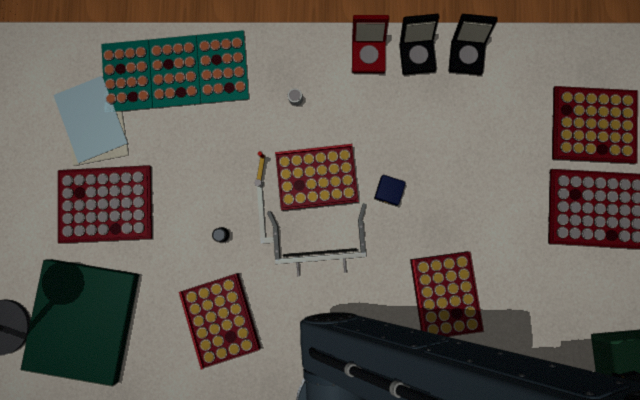

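The top view shows a maroon, brass-coin tray at about (317,177), just beyond the holder at (320,245). The catch, with its red post, is at (261,155), the capsule stack at (296,97), the case at (390,190) and the loupe at (220,234). Two look-alikes sit nearer the base, at (220,320) and (447,293). There's another brass-coin tray at (595,123) whose size I need to check.

```bash
cat > h.py <<'E'
import numpy as np, cv2
from rig import *
def cloud(c):
    H,W=c["depth"].shape; f=H/2/np.tan(np.radians(float(c["fov_y"]))/2)
    v,u=np.mgrid[:H,:W]; d=c["depth"]
    P=np.stack([(u-c["cx"])/f*d,-(v-c["cy"])/f*d,-d],-1)
    E=c["extrinsics"]; return P@E[:3,:3].T+E[:3,3]
def proj(c,P):
    f=200/np.tan(np.radians(float(c["fov_y"]))/2); E=c["extrinsics"]
    q=(np.asarray(P)-E[:3,3])@E[:3,:3]
    return np.stack([c["cx"]+f*q[:,0]/-q[:,2], c["cy"]-f*q[:,1]/-q[:,2]],-1)
E
python3 - <<'E'
from h import *
for n in("scene","top"):
    c=camera(n); P=cloud(c); print(n,"table z",np.median(P[150:200,300:400,2]) )
    for l in("tray","tray_lip","tray_coins","holder","holder_stop","catch","catch_post","ring_case","capsule_stack","loupe"):
        for r in cut_out(l,n)[:6]:
            m=r["region"]&(c["depth"]>0); p=P[m]
            if len(p)<5: continue
            p=p[p[:,2]>0.006] if (p[:,2]>0.006).sum()>5 else p
            rc=cv2.minAreaRect((p[:,:2]*1000).astype(np.float32))
            print(l,round(r["confidence"],2),np.round(r["extent"]).tolist(),"med",np.median(p,0).round(3).tolist(),"zmax",p[:,2].max().round(3),"rect",np.round(rc[0]).tolist(),np.round(rc[1]).tolist(),round(rc[2],1))
E
```

```text
scene table z 0.0002646071465133293
tray 0.65 [320.0, 244.0, 86.0, 66.0] med [0.586, 0.068, 0.029] zmax 0.043 rect [574.0, 65.0] [156.0, 200.0] 6.6
tray 0.64 [242.0, 139.0, 68.0, 57.0] med [0.295, -0.259, 0.029] zmax 0.042 rect [278.0, -265.0] [213.0, 152.0] 8.4
tray 0.55 [435.0, 169.0, 64.0, 57.0] med [0.228, 0.309, 0.029] zmax 0.043 rect [209.0, 305.0] [209.0, 153.0] 18.5
tray_lip 0.76 [463.0, 166.0, 15.0, 47.0] med [0.201, 0.377, 0.036] zmax 0.043 rect [189.0, 374.0] [197.0, 9.0] 19.0
tray_lip 0.72 [314.0, 262.0, 79.0, 20.0] med [0.646, 0.076, 0.029] zmax 0.043 rect [642.0, 73.0] [19.0, 198.0] 6.7
tray_lip 0.66 [266.0, 139.0, 21.0, 50.0] med [0.284, -0.191, 0.034] zmax 0.042 rect [268.0, -195.0] [199.0, 12.0] 7.6
tray_lip 0.63 [321.0, 243.0, 87.0, 62.0] med [0.586, 0.068, 0.029] zmax 0.043 rect [574.0, 65.0] [156.0, 200.0] 6.7
tray_coins 0.88 [319.0, 237.0, 81.0, 47.0] med [0.574, 0.067, 0.029] zmax 0.038 rect [570.0, 65.0] [135.0, 188.0] 6.6
tray_coins 0.86 [438.0, 165.0, 58.0, 48.0] med [0.215, 0.306, 0.029] zmax 0.039 rect [205.0, 304.0] [199.0, 137.0] 18.1
tray_coins 0.6 [241.
[... 2466 characters left out ...]
] 5.2
catch 0.52 [259.0, 170.0, 13.0, 35.0] med [0.593, 0.208, 0.026] zmax 0.068 rect [591.0, 208.0] [16.0, 80.0] 80.2
catch_post 0.66 [261.0, 167.0, 10.0, 34.0] med [0.594, 0.208, 0.026] zmax 0.068 rect [592.0, 209.0] [14.0, 77.0] 84.5
ring_case 0.74 [389.0, 192.0, 31.0, 29.0] med [0.54, -0.123, 0.042] zmax 0.048 rect [541.0, -124.0] [65.0, 67.0] 73.4
capsule_stack 0.61 [296.0, 99.0, 19.0, 19.0] med [0.782, 0.121, 0.035] zmax 0.043 rect [786.0, 122.0] [36.0, 38.0] 89.3
loupe 0.72 [220.0, 236.0, 19.0, 13.0] med [0.423, 0.302, 0.041] zmax 0.048 rect [424.0, 306.0] [37.0, 38.0] 61.8
loupe 0.54 [316.0, 179.0, 83.0, 66.0] med [0.573, 0.064, 0.031] zmax 0.043 rect [574.0, 64.0] [151.0, 200.0] 6.7
```

Run:
```python
from h import *
c=dict(np.load("top.npz"))
# ortho at z=.022: x 0.33..0.70 (down the rows from top), y 0.25..-0.15 ; 2px/mm /1.0
s=1700; x0,x1,y0,y1=.33,.68,.26,-.12
H=int((x1-x0)*s);W=int((y0-y1)*s)
v,u=np.mgrid[:H,:W]
X=x1-v/s; Y=y0-u/s
uv=proj(c,np.stack([X,Y,np.full(X.shape,.022)],-1).reshape(-1,3)).reshape(H,W,2).astype(np.float32)
im=cv2.remap(c["pixels"],uv[...,0],uv[...,1],cv2.INTER_CUBIC)
im=np.clip(im.astype(float)*1.3,0,255).astype(np.uint8)
for x in np.arange(.35,.68,.05): cv2.line(im,(0,int((x1-x)*s)),(W,int((x1-x)*s)),(255,200,0),1);cv2.putText(im,f"{x:.2f}",(2,int((x1-x)*s)-2),0,.4,(255,0,0),1)
for y in np.arange(-.1,.26,.05): cv2.line(im,(int((y0-y)*s),0),(int((y0-y)*s),H),(255,200,0),1);cv2.putText(im,f"{y:.2f}",(int((y0-y)*s),10),0,.4,(255,0,0),1)
cv2.imwrite("pics/ortho.png",im)
print(im.shape)
```

```text
(595, 646, 3)
```

View pics/ortho.png

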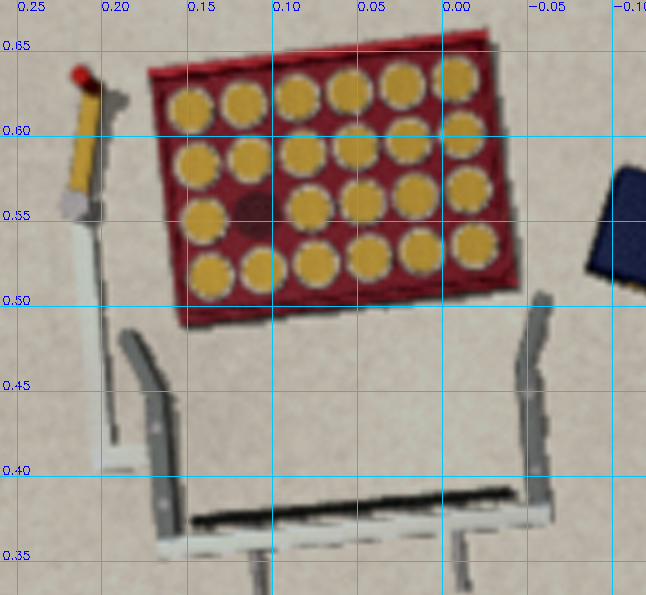

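The rectified view shows the guides running from x≈0.38 to 0.45, with the left at y≈0.165 and the right at y≈-0.05. The black buffer is at x≈0.38, the catch pivot at px (72,205) and the red post at (81,75). I'll fit the holder frame from the cloud.

Run:
```python
from h import *
from scipy.optimize import least_squares
c=dict(np.load("top.npz")); P=cloud(c).reshape(-1,3); C=c["pixels"].reshape(-1,3).astype(int)
s=dict(np.load("scene.npz")); P2=cloud(s).reshape(-1,3); C2=s["pixels"].reshape(-1,3).astype(int)
for P,C,n in((P,C,"top"),(P2,C2,"scene")):
    k=(P[:,2]>.018)&(P[:,2]<.030)
    L=P[k&(abs(P[:,1]-.165)<.015)&(P[:,0]>.385)&(P[:,0]<.44)]
    R=P[k&(abs(P[:,1]+.052)<.018)&(P[:,0]>.39)&(P[:,0]<.455)]
    a=[]
    for q in(L,R):
        m=np.polyfit(q[:,0],q[:,1],1); a.append(m); print(n,len(q),"slope",m.round(3),"y at .42",np.polyval(m,.42).round(4),"width",np.ptp(q[:,1]-m[0]*q[:,0]).round(4), q[:,2].mean().round(4))
    # cross bar
    S=P[k&(P[:,0]>.34)&(P[:,0]<.41)&(P[:,1]>-.03)&(P[:,1]<.145)]
    m=np.polyfit(S[:,1],S[:,0],1); print("bar slope dx/dy",m.round(3),len(S),"x range resid",np.ptp(S[:,0]-m[0]*S[:,1]).round(3))
    red=(C[:,2]>110)&(C[:,1]<60)&(C[:,0]<60)&(P[:,1]>.19)&(P[:,1]<.26)&(P[:,0]>.5)&(P[:,0]<.72)
    print("post",red.sum(),np.median(P[red],0).round(4),P[red].max(0).round(3),P[red].min(0).round(3))
    top=red&(P[:,2]>.06); print("posttop",top.sum(),P[top].mean(0).round(4))
    pv=(P[:,2]>.018)&(abs(P[:,1]-.213)<.03)&(P[:,0]>.54)&(P[:,0]<.66)
    q=P[pv]; 
    br=pv&(C[:,2]>C[:,0]+40)&(P[:,2]<.032)&~red; print("brass",br.sum(),P[br].mean(0).round(4),np.polyfit(P[br,0],P[br,1],1).round(3),P[br].min(0).round(3),P[br].max(0).round(3))
    w=pv&(abs(C[:,2]-C[:,0])<35)&(P[:,0]<.58); print("pivotgrey",w.sum(),P[w].mean(0).round(4),P[w].min(0).round(3),P[w].max(0).round(3))
```

```text
top 105 slope [0.085 0.131] y at .42 0.1664 width 0.0124 0.0232
top 127 slope [ 0.034 -0.067] y at .42 -0.053 width 0.0281 0.0228
bar slope dx/dy [-0.091  0.378] 551 x range resid 0.037
post 9 [0.6279 0.2059 0.0654] [0.631 0.209 0.066] [0.625 0.203 0.064]
posttop 9 [0.628  0.2059 0.0652]
brass 92 [0.5955 0.2094 0.0254] [-0.13   0.287] [0.567 0.202 0.02 ] [0.623 0.218 0.03 ]
pivotgrey 40 [0.5594 0.2134 0.029 ] [0.551 0.206 0.02 ] [0.573 0.222 0.034]
scene 64 slope [0.091 0.13 ] y at .42 0.1685 width 0.0119 0.0219
scene 76 slope [ 0.065 -0.078] y at .42 -0.0508 width 0.0247 0.0218
bar slope dx/dy [-0.092  0.38 ] 413 x range resid 0.029
post 13 [0.6263 0.2073 0.0632] [0.634 0.211 0.067] [0.622 0.203 0.061]
posttop 13 [0.6266 0.2069 0.0635]
brass 84 [0.5942 0.2122 0.0241] [-0.1    0.271] [0.563 0.201 0.019] [0.635 0.221 0.031]
pivotgrey 35 [0.559  0.2166 0.028 ] [0.551 0.208 0.019] [0.566 0.224 0.032]
```

Call:
step_arm(rows=[[0.0325, 0.0425, 0, 0, 0, -0.9], [0.0325, 0.0425, 0, 0, 0, -0.9], [0.0325, 0.0425, 0, 0, 0, -0.9], [0.0325, 0.0425, 0, 0, 0, -0.9], [0.0325, 0.0425, 0, 0, 0, -0.9], [0.0325, 0.0425, 0, 0, 0, -0.9], [0.0325, 0.0425, 0, 0, 0, -0.9], [0.0325, 0.0425, 0, 0, 0, -0.9], [0.0325, 0.0425, 0, 0, 0, -0.9], [0.0325, 0.0425, 0, 0, 0, -0.9]], jaw=0.04)

```text
time: 2.45
position: [0.4793, -0.1794, 0.4051]
tool_rot: [0.999, 0.045, 0.0, 0.0]
ft_force: [0.8, -0.2, 0.6]
grip_width: 0.0398
grip_force: 0.0
```

Call:
step_arm(rows=[[0.0325, 0.0425, 0, 0, 0, 0], [0.0325, 0.0425, 0, 0, 0, 0], [0.0325, 0.0425, 0, 0, 0, 0], [0.0325, 0.0425, 0, 0, 0, 0], [0.0325, 0.0425, 0, 0, 0, 0], [0.0325, 0.0425, 0, 0, 0, 0], [0, 0, 0, 0, 0, 0], [0, 0, 0, 0, 0, 0], [0, 0, 0, 0, 0, 0]])

```text
time: 3.58
position: [0.6727, 0.073, 0.4047]
tool_rot: [0.999, 0.045, -0.0, 0.0]
ft_force: [0.0, 0.2, 0.9]
grip_width: 0.04
grip_force: 0.0
```

Call:
step_arm(rows=[[0, 0, -0.04, 0, 0, 0], [0, 0, -0.04, 0, 0, 0], [0, 0, -0.04, 0, 0, 0], [0, 0, -0.03, 0, 0, 0], [0, 0, -0.02, 0, 0, 0], [0, 0, 0, 0, 0, 0]])

```text
time: 4.32
position: [0.6727, 0.0733, 0.2335]
tool_rot: [0.999, 0.045, -0.002, -0.0]
ft_force: [-1.1, 0.2, -0.5]
grip_width: 0.0402
grip_force: 0.0
```

Run:
```python
from h import *
c=camera("scene"); im=c["pixels"][190:340,230:430]
cv2.imwrite("pics/s1.png",cv2.resize(im,None,fx=3.5,fy=3.5,interpolation=cv2.INTER_CUBIC)); print(get_obs()["position"])
```

```text
[0.67334855 0.07350667 0.23487405]
```

View pics/s1.png

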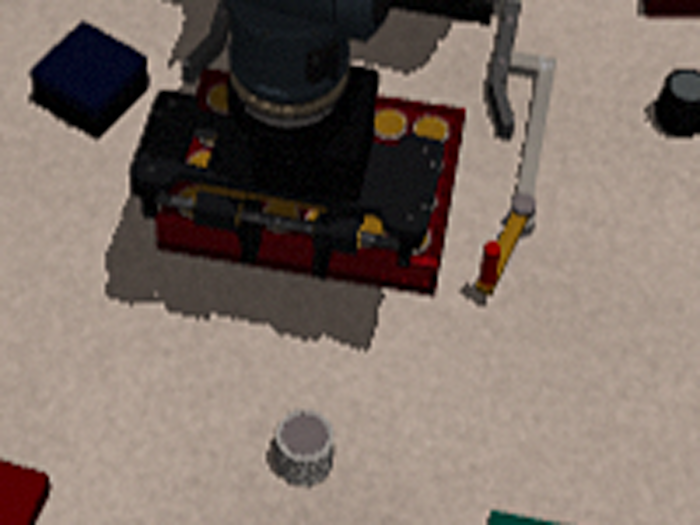

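The crop shows both fingertips, at (250,250) and (320,268), in front of the lip's far face. The catch post at (490,262) is well clear.

Call:
step_arm(rows=[[0, 0, -0.012, 0, 0, 0], [0, 0, -0.012, 0, 0, 0], [0, 0, -0.012, 0, 0, 0], [0, 0, 0, 0, 0, 0], [0, 0, 0, 0, 0, 0]])

```text
time: 5.0
position: [0.6734, 0.0742, 0.1986]
tool_rot: [0.999, 0.045, 0.0, 0.0]
ft_force: [0.3, 1.0, -0.1]
grip_width: 0.0402
grip_force: 0.0
```

Call:
step_arm(rows=[[-0.004, 0, 0, 0, 0, 0], [-0.004, 0, 0, 0, 0, 0], [-0.004, 0, 0, 0, 0, 0], [-0.003, 0, 0, 0, 0, 0], [-0.002, 0, 0, 0, 0, 0], [0, 0, 0, 0, 0, 0]])

```text
time: 5.75
position: [0.6567, 0.074, 0.199]
tool_rot: [0.999, 0.045, 0.001, 0.0]
ft_force: [1.9, -0.7, -0.1]
grip_width: 0.0403
grip_force: 1.1
```

Call:
step_arm(rows=[[-0.006, 0.0004, 0, 0, 0, 0], [-0.006, 0.0004, 0, 0, 0, 0], [-0.006, 0.0004, 0, 0, 0, 0], [-0.006, 0.0004, 0, 0, 0, 0], [-0.006, 0.0004, 0, 0, 0, 0], [-0.006, 0.0004, 0, 0, 0, 0], [-0.006, 0.0004, 0, 0, 0, 0]])

```text
time: 6.62
position: [0.6143, 0.0769, 0.1991]
tool_rot: [0.999, 0.045, 0.001, 0.0]
ft_force: [3.9, 0.5, 2.5]
grip_width: 0.0401
grip_force: 2.1
```

```bash
cat > look.py <<'E'
from h import *
import sys
c=camera("top"); np.savez("t.npz",**c); P=cloud(c)
h=np.array([.996,.0899]); y=np.array([-.0899,.996]); O=np.array([.384,.0536])
for r in cut_out("tray","top")[:5]:
    p=P[r["region"]&(c["depth"]>0)]; p=p[(p[:,2]>.015)&(p[:,2]<.05)]
    if len(p)<30 or np.median(p[:,0])<.35: continue
    a=(p[:,:2]-O); a=np.c_[a@h,a@y]
    print(r["confidence"],"rect",cv2.minAreaRect((p[:,:2]*1000).astype(np.float32)),"holder x,y 1/99%",np.percentile(a,[1,99],axis=0).round(4).tolist())
cv2.imwrite("pics/%s.png"%sys.argv[1],cv2.resize(c["pixels"][120:290,230:430],None,fx=3.4,fy=3.4,interpolation=cv2.INTER_CUBIC))
o=get_obs(); print(o["position"],o["ft_force"],o["time"])
E
python3 look.py t1
```

```text
0.92 rect ((534.0645141601562, 11.511432647705078), (149.635009765625, 86.12077331542969), 5.227341651916504) holder x,y 1/99% [[0.0717, -0.0977], [0.2076, -0.0146]]
[0.61341031 0.07706387 0.19877493] [2.84121764 1.02765152 1.6553921 ] 6.725
```

View pics/t1.png

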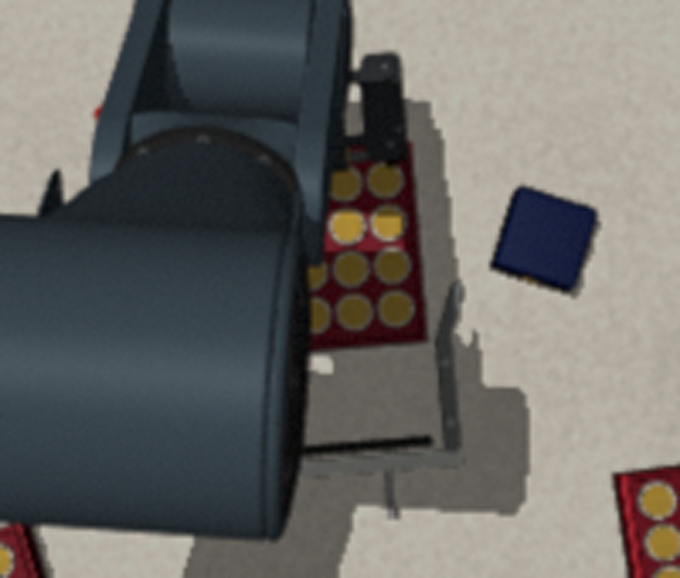

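The tray is square with the holder (5.23°) and centred to about 1.5 mm. I'll drag it straight in.

Call:
step_arm(rows=[[-0.005, -0.00045, 0, 0, 0, 0], [-0.005, -0.00045, 0, 0, 0, 0], [-0.005, -0.00045, 0, 0, 0, 0], [-0.005, -0.00045, 0, 0, 0, 0], [-0.005, -0.00045, 0, 0, 0, 0], [-0.005, -0.00045, 0, 0, 0, 0], [-0.003, -0.00025, 0, 0, 0, 0], [-0.002, -0.0002, 0, 0, 0, 0]])

```text
time: 7.72
position: [0.5791, 0.0738, 0.1987]
tool_rot: [0.999, 0.045, -0.0, -0.0]
ft_force: [3.5, 0.5, 2.1]
grip_width: 0.0397
grip_force: 2.0
```

```bash
python3 look.py t2
python3 - <<'E'
from h import *
c=dict(np.load("t.npz")); P=cloud(c); C=c["pixels"].astype(int)
h=np.array([.996,.0899]); y=np.array([-.0899,.996]); O=np.array([.384,.0536])
a=P[...,:2]-O; a=np.stack([a@h,a@y],-1)
k=(C.max(-1)<45)&(P[...,2]>.014)&(P[...,2]<.03)&(abs(a[...,0]-.01)<.03)&(a[...,1]<-.02)&(a[...,1]>-.085)
q=a[k]; print(k.sum(),np.percentile(q[:,0],[5,50,95,99]))
E
```

```text
0.58 rect ((491.0845947265625, 2.368907928466797), (135.7176055908203, 81.43540954589844), 0.7017868161201477) holder x,y 1/99% [[0.0366, -0.0969], [0.1666, -0.0179]]
[0.57899839 0.07375312 0.19870537] [ 2.97739    -0.05891641  1.24636285] 7.825
67 [-0.00481412 -0.00182462  0.02765135  0.03985109]
```

Call:
step_arm(rows=[[-0.002, -0.0002, 0, 0, 0, 0], [-0.002, -0.0002, 0, 0, 0, 0], [-0.002, -0.0002, 0, 0, 0, 0], [-0.002, -0.0002, 0, 0, 0, 0], [-0.002, -0.0002, 0, 0, 0, 0], [-0.002, -0.0002, 0, 0, 0, 0]])

```text
time: 8.57
position: [0.5671, 0.0726, 0.1987]
tool_rot: [0.999, 0.045, -0.0, -0.0]
ft_force: [4.4, 0.5, 0.9]
grip_width: 0.04
grip_force: 1.9
```

Call:
step_arm(rows=[[-0.001, -0.0001, 0, 0, 0, 0], [-0.001, -0.0001, 0, 0, 0, 0], [-0.001, -0.0001, 0, 0, 0, 0], [-0.001, -0.0001, 0, 0, 0, 0]])

```text
time: 9.07
position: [0.5633, 0.0722, 0.1987]
tool_rot: [0.999, 0.045, -0.0, -0.0]
ft_force: [3.4, 1.0, 1.6]
grip_width: 0.0398
grip_force: 1.9
```

Call:
step_arm(rows=[[-0.001, -0.0001, 0, 0, 0, 0], [-0.001, -0.0001, 0, 0, 0, 0], [-0.001, -0.0001, 0, 0, 0, 0]])

```text
time: 9.45
position: [0.5602, 0.0719, 0.1987]
tool_rot: [0.999, 0.045, -0.0, -0.0]
ft_force: [3.6, 0.6, 1.2]
grip_width: 0.04
grip_force: 1.9
```

Call:
step_arm(rows=[[-0.001, -0.0001, 0, 0, 0, 0], [-0.001, -0.0001, 0, 0, 0, 0]])

```text
time: 9.7
position: [0.5582, 0.0717, 0.1987]
tool_rot: [0.999, 0.045, -0.0, -0.0]
ft_force: [3.5, 0.7, 1.1]
grip_width: 0.04
grip_force: 1.8
```

Call:
step_arm(rows=[[-0.001, -0.0001, 0, 0, 0, 0], [-0.001, -0.0001, 0, 0, 0, 0], [-0.001, -0.0001, 0, 0, 0, 0]])

```text
time: 10.07
position: [0.5552, 0.0714, 0.1987]
tool_rot: [0.999, 0.045, -0.0, -0.0]
ft_force: [3.4, 1.9, 1.3]
grip_width: 0.0399
grip_force: 1.8
```

Call:
step_arm(rows=[[-0.001, -0.0001, 0, 0, 0, 0]])

```text
time: 10.2
position: [0.5542, 0.0713, 0.1987]
tool_rot: [0.999, 0.045, -0.0, -0.0]
ft_force: [3.6, -0.3, 0.4]
grip_width: 0.0399
grip_force: 1.8
```

Call:
step_arm(rows=[[-0.001, -0.0001, 0, 0, 0, 0]])

```text
time: 10.32
position: [0.5532, 0.0711, 0.1987]
tool_rot: [0.999, 0.045, -0.0, -0.0]
ft_force: [3.8, 0.4, 1.2]
grip_width: 0.0401
grip_force: 1.8
```

Call:
step_arm(rows=[[-0.001, -0.0001, 0, 0, 0, 0]])

```text
time: 10.45
position: [0.5522, 0.0711, 0.1987]
tool_rot: [0.999, 0.045, -0.0, -0.0]
ft_force: [4.0, 0.9, 0.1]
grip_width: 0.0398
grip_force: 1.8
```

Call:
step_arm(rows=[[-0.001, -0.0001, 0, 0, 0, 0]])

```text
time: 10.58
position: [0.5512, 0.071, 0.1987]
tool_rot: [0.999, 0.045, -0.0, -0.0]
ft_force: [3.7, 0.6, 0.1]
grip_width: 0.04
grip_force: 1.8
```

Call:
step_arm(rows=[[-0.001, -0.0001, 0, 0, 0, 0]])

```text
time: 10.7
position: [0.5502, 0.0709, 0.1987]
tool_rot: [0.999, 0.045, -0.0, -0.0]
ft_force: [2.9, 0.4, 1.2]
grip_width: 0.0399
grip_force: 1.7
```

Call:
step_arm(rows=[[-0.001, -0.0001, 0, 0, 0, 0]])

```text
time: 10.82
position: [0.5492, 0.0707, 0.1987]
tool_rot: [0.999, 0.045, -0.0, 0.0]
ft_force: [3.5, 1.2, 0.8]
grip_width: 0.0399
grip_force: 1.7
```

Call:
step_arm(rows=[[-0.001, -0.0001, 0, 0, 0, 0]])

```text
time: 10.95
position: [0.5482, 0.0707, 0.1987]
tool_rot: [0.999, 0.045, -0.0, -0.0]
ft_force: [3.5, 0.8, -0.3]
grip_width: 0.04
grip_force: 1.7
```

Call:
step_arm(rows=[[-0.001, -0.0001, 0, 0, 0, 0]])

```text
time: 11.08
position: [0.5472, 0.0706, 0.1987]
tool_rot: [0.999, 0.045, -0.0, -0.0]
ft_force: [3.2, 0.6, 0.5]
grip_width: 0.0401
grip_force: 1.7
```

Call:
step_arm(rows=[[-0.0006, 0, 0, 0, 0, 0]])

```text
time: 11.2
position: [0.5466, 0.0705, 0.1987]
tool_rot: [0.999, 0.045, -0.0, 0.0]
ft_force: [4.2, 0.7, 0.7]
grip_width: 0.04
grip_force: 1.7
```

Call:
step_arm(rows=[[-0.0006, -0.0001, 0, 0, 0, 0]])

```text
time: 11.32
position: [0.5461, 0.0705, 0.1987]
tool_rot: [0.999, 0.045, -0.0, -0.0]
ft_force: [3.4, 0.5, 0.1]
grip_width: 0.0402
grip_force: 1.7
```

Call:
step_arm(rows=[[-0.0006, 0, 0, 0, 0, 0]])

```text
time: 11.45
position: [0.5455, 0.0705, 0.1987]
tool_rot: [0.999, 0.045, -0.0, 0.0]
ft_force: [4.1, 0.8, 0.6]
grip_width: 0.04
grip_force: 1.7
```

Call:
step_arm(rows=[[-0.0006, -0.0001, 0, 0, 0, 0]])

```text
time: 11.58
position: [0.5449, 0.0704, 0.1987]
tool_rot: [0.999, 0.045, -0.0, -0.0]
ft_force: [3.3, -0.2, -0.2]
grip_width: 0.0399
grip_force: 1.9
```

Call:
step_arm(rows=[[-0.0006, 0, 0, 0, 0, 0]])

```text
time: 11.7
position: [0.5446, 0.0704, 0.1987]
tool_rot: [0.999, 0.045, 0.001, -0.0]
ft_force: [4.7, 0.5, -0.8]
grip_width: 0.0403
grip_force: 2.4
```

Call:
step_arm(rows=[[-0.0006, -0.0001, 0, 0, 0, 0]])

```text
time: 11.82
position: [0.5444, 0.0704, 0.1988]
tool_rot: [0.999, 0.045, 0.001, -0.0]
ft_force: [5.8, 2.0, -2.0]
grip_width: 0.0398
grip_force: 3.0
```

Call:
step_arm(rows=[[-0.0006, 0, 0, 0, 0, 0]])

```text
time: 11.95
position: [0.5442, 0.0704, 0.1988]
tool_rot: [0.999, 0.045, 0.002, 0.0]
ft_force: [6.7, 2.5, -1.5]
grip_width: 0.0402
grip_force: 3.3
```

```bash
python3 look.py t3
```

```text
0.72 rect ((456.53631591796875, 0.23304367065429688), (132.79002380371094, 78.19424438476562), 4.502923965454102) holder x,y 1/99% [[0.0032, -0.0978], [0.1309, -0.0234]]
[0.54417013 0.07038567 0.19881935] [ 6.79512253  1.77620762 -1.38334838] 12.05
```

View pics/t3.png

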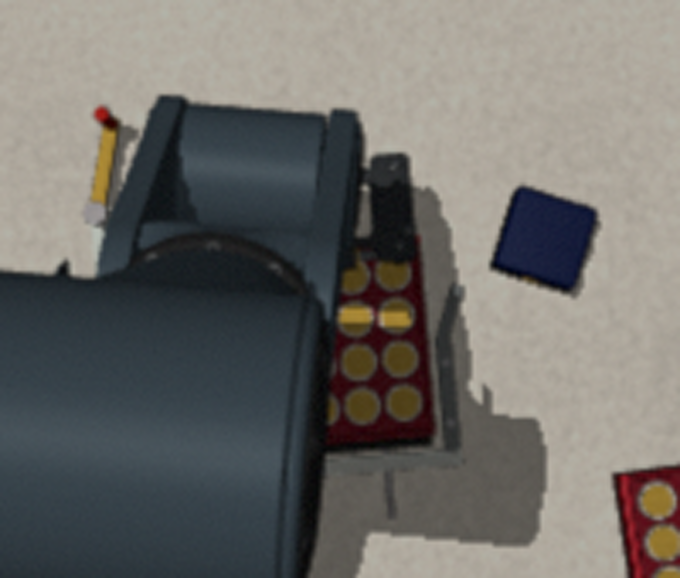

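The tray's near side is at the buffer (px (330–430,440)), and the force is climbing at about 1 N per step. Now I'll press up to about 12 N.

Call:
step_arm(rows=[[-0.001, -0.0001, 0, 0, 0, 0]])

```text
time: 12.18
position: [0.5438, 0.0703, 0.199]
tool_rot: [0.999, 0.045, 0.003, 0.0]
ft_force: [9.0, 2.2, -1.5]
grip_width: 0.0398
grip_force: 4.1
```

Call:
step_arm(rows=[[-0.001, -0.0001, 0, 0, 0, 0]])

```text
time: 12.3
position: [0.5434, 0.0703, 0.1992]
tool_rot: [0.999, 0.045, 0.004, 0.0]
ft_force: [8.8, 3.7, -2.2]
grip_width: 0.0401
grip_force: 4.7
```

Call:
step_arm(rows=[[-0.0006, -0.0001, 0, 0, 0, 0]])

```text
time: 12.42
position: [0.5431, 0.0702, 0.1993]
tool_rot: [0.999, 0.045, 0.005, -0.0]
ft_force: [9.4, 3.6, -2.5]
grip_width: 0.0396
grip_force: 4.9
```

Call:
step_arm(rows=[[-0.001, 0, 0, 0, 0, 0]])

```text
time: 12.55
position: [0.5428, 0.0702, 0.1995]
tool_rot: [0.999, 0.045, 0.006, 0.0]
ft_force: [10.6, 3.0, -2.4]
grip_width: 0.0402
grip_force: 5.6
```

Call:
step_arm(rows=[[-0.0008, 0, 0, 0, 0, 0], [0, 0, 0, 0, 0, 0]])

```text
time: 12.8
position: [0.5425, 0.0702, 0.1997]
tool_rot: [0.999, 0.045, 0.006, 0.0]
ft_force: [10.9, 3.6, -2.2]
grip_width: 0.0397
grip_force: 5.7
```

Call:
step_arm(rows=[[-0.0008, 0, 0, 0, 0, 0], [0, 0, 0, 0, 0, 0], [0, 0, 0, 0, 0, 0], [0, 0, 0, 0, 0, 0]])

```text
time: 13.3
position: [0.5422, 0.0702, 0.1999]
tool_rot: [0.999, 0.045, 0.007, 0.0]
ft_force: [11.6, 4.5, -2.5]
grip_width: 0.0399
grip_force: 6.1
```

Held at 12 N for over 0.4 s. Now I'll back off and lift clear.

Call:
step_arm(rows=[[0.003, 0.0003, 0, 0, 0, 0], [0.005, 0.0005, 0, 0, 0, 0], [0.01, 0.001, 0, 0, 0, 0], [0.01, 0.001, 0, 0, 0, 0], [0, 0, 0, 0, 0, 0], [0, 0, 0.04, 0, 0, 0], [0, 0, 0.06, 0, 0, 0], [0, 0, 0.06, 0, 0, 0], [0, 0, 0.0, 0, 0, 0]], jaw=0.0)

```text
time: 14.42
position: [0.567, 0.0728, 0.3638]
tool_rot: [0.999, 0.045, 0.005, 0.001]
ft_force: [0.9, 0.2, -0.0]
grip_width: 0.0007
grip_force: 0.0
```

Run:
```python
from h import *
o=get_obs(); print(o["position"],o["ft_force"],o["q"].round(2))
h=np.array([.996,.0899]); y=np.array([-.0899,.996]); O=np.array([.384,.0536])
for n in("scene","top"):
  c=camera(n); P=cloud(c); C=c["pixels"].astype(int)
  for r in cut_out("tray",n)[:4]:
    p=P[r["region"]&(c["depth"]>0)]; p=p[(p[:,2]>.015)&(p[:,2]<.05)]
    if len(p)<30 or np.median(p[:,0])<.35: continue
    a=(p[:,:2]-O); a=np.c_[a@h,a@y]; print(n,r["confidence"],cv2.minAreaRect((a*1000).astype(np.float32)),np.percentile(a,[1,99],axis=0).round(4).tolist())
  red=(C[...,2]>110)&(C[...,1]<60)&(C[...,0]<60)&(P[...,1]>.19)&(P[...,1]<.26)&(P[...,0]>.5)&(P[...,0]<.72)
  print("post",red.sum(),P[red].mean(0) if red.any() else 0)
  cv2.imwrite(f"pics/{n}4.png",cv2.resize(c["pixels"][130:330,220:460],None,fx=3,fy=3))
```

```text
[0.56700684 0.07284039 0.3637908 ] [ 0.87707258  0.20444693 -0.02777197] [-0.07  0.51  1.61 -0.    1.01  1.41]
scene 0.92 ((70.11123657226562, 3.14190673828125), (169.52899169921875, 200.78140258789062), 0.45786014199256897) [[0.0034, -0.0948], [0.1529, 0.1017]]
post 12 [0.62765617 0.20729903 0.06466355]
top 0.68 ((75.7329330444336, -40.58018112182617), (116.4753646850586, 149.17425537109375), 89.85807800292969) [[0.0026, -0.0973], [0.1479, 0.0114]]
post 0 0
```

View pics/scene4.png

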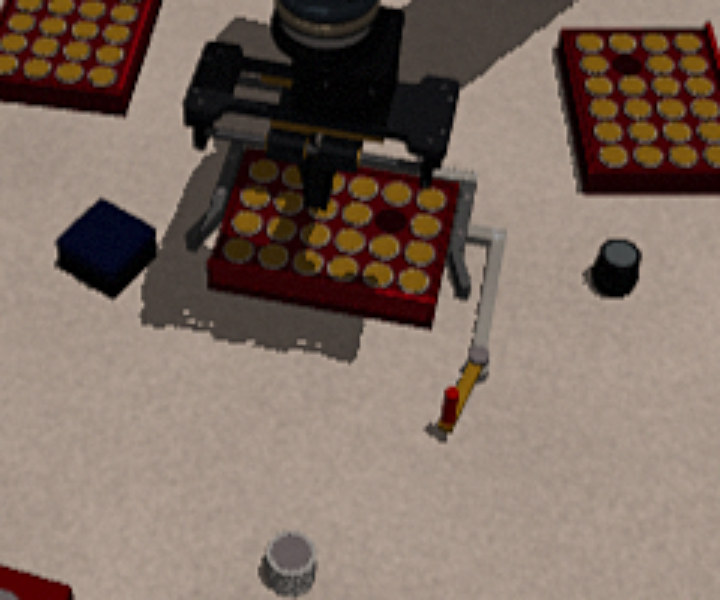

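The tray is seated squarely in the holder, with its lip at crop (210–440,270–320). The bystanders are untouched. The catch post is at (450,400), world (0.628,0.207). Next I'll pinch it from above.

Call:
step_arm(rows=[[0.02, 0.045, 0, 0, 0, 0], [0.02, 0.045, 0, 0, 0, 0], [0.021, 0.044, 0, 0, 0, 0], [0, 0, 0, 0, 0, 0], [0, 0, -0.03, 0, 0, 0], [0, 0, -0.03, 0, 0, 0], [0, 0, -0.01, 0, 0, 0], [0, 0, 0, 0, 0, 0]], jaw=0.05, squeeze=5)

```text
time: 15.62
position: [0.6265, 0.206, 0.2873]
tool_rot: [0.999, 0.045, -0.002, 0.0]
ft_force: [0.7, 0.8, -0.1]
grip_width: 0.0498
grip_force: 0.0
```

Call:
step_arm(rows=[[0, 0, -0.02, 0, 0, 0], [0, 0, -0.02, 0, 0, 0], [0, 0, -0.02, 0, 0, 0], [0, 0, -0.015, 0, 0, 0], [0, 0, 0, 0, 0, 0], [0, 0, 0, 0, 0, 0]])

```text
time: 16.38
position: [0.6272, 0.2068, 0.214]
tool_rot: [0.999, 0.045, 0.0, -0.0]
ft_force: [-0.1, -0.3, -0.1]
grip_width: 0.0495
grip_force: 0.0
```

Run:
```python
from h import *
c=camera("scene")
cv2.imwrite("pics/s5.png",cv2.resize(c["pixels"][170:310,280:450],None,fx=4,fy=4,interpolation=cv2.INTER_CUBIC)); o=get_obs();print(o["position"],o["ft_force"])
```

```text
[0.6273244  0.20686942 0.21437426] [-0.03845375 -0.0811696  -0.73690778]
```

View pics/s5.png

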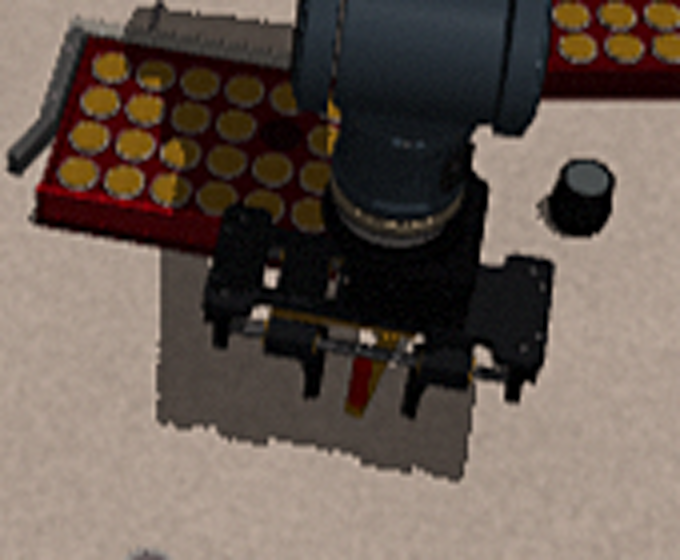

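The red post (358,385) stands between the two fingers at (312,375) and (412,395). I'll close on it.

Call:
step_arm(rows=[[0, 0, 0, 0, 0, 0], [0, 0, 0, 0, 0, 0], [0, 0, 0, 0, 0, 0], [0, 0, 0, 0, 0, 0], [0, 0, 0, 0, 0, 0], [0, 0, 0, 0, 0, 0]], jaw=0.0)

```text
time: 17.18
position: [0.6271, 0.2066, 0.2138]
tool_rot: [0.999, 0.045, 0.0, 0.0]
ft_force: [1.1, -0.2, 0.4]
grip_width: 0.0118
grip_force: 5.0
```

Run:
```python
import numpy as np
p=np.array([.559,.215]);s=np.array([.6272,.2068]);r=np.hypot(*(s-p));f0=np.arctan2(*(s-p)[::-1]);print(r,f0)
f=np.linspace(f0,.09-1.571,12);q=p+.0695*np.c_[np.cos(f),np.sin(f)];q[0]=s
print(q.round(4).tolist(),np.diff(q,axis=0).round(4).tolist())
```

```text
0.06869119303083904 -0.11966019335926616
[[0.6272, 0.2068], [0.6265, 0.1982], [0.6239, 0.1901], [0.6203, 0.1822], [0.6158, 0.1749], [0.6104, 0.1682], [0.6042, 0.1622], [0.5974, 0.1571], [0.5899, 0.1528], [0.582, 0.1494], [0.5737, 0.1471], [0.5652, 0.1458]] [[-0.0007, -0.0086], [-0.0026, -0.0082], [-0.0036, -0.0078], [-0.0045, -0.0073], [-0.0054, -0.0067], [-0.0062, -0.006], [-0.0069, -0.0052], [-0.0074, -0.0043], [-0.0079, -0.0033], [-0.0083, -0.0023], [-0.0085, -0.0013]]
```

Call:
step_arm(rows=[[-0.0003, -0.0043, 0, 0, 0, 0], [-0.0005, -0.0043, 0, 0, 0, 0], [-0.0012, -0.0041, 0, 0, 0, 0], [-0.0014, -0.0041, 0, 0, 0, 0], [-0.0018, -0.0039, 0, 0, 0, 0], [-0.0018, -0.0039, 0, 0, 0, 0], [-0.0022, -0.0037, 0, 0, 0, 0], [-0.0023, -0.0036, 0, 0, 0, 0]])

```text
time: 18.18
position: [0.6153, 0.1746, 0.2138]
tool_rot: [0.999, 0.045, -0.0, 0.0]
ft_force: [0.4, 2.0, 0.4]
grip_width: 0.0117
grip_force: 5.0
```

Call:
step_arm(rows=[[-0.0027, -0.0034, 0, 0, 0, 0], [-0.0027, -0.0033, 0, 0, 0, 0], [-0.0031, -0.003, 0, 0, 0, 0], [-0.0031, -0.003, 0, 0, 0, 0], [-0.0034, -0.0026, 0, 0, 0, 0], [-0.0035, -0.0026, 0, 0, 0, 0], [-0.0037, -0.0022, 0, 0, 0, 0], [-0.0037, -0.0021, 0, 0, 0, 0]])

```text
time: 19.18
position: [0.5892, 0.1526, 0.2137]
tool_rot: [0.999, 0.045, -0.0, -0.0]
ft_force: [1.0, 1.5, -0.6]
grip_width: 0.0117
grip_force: 5.0
```

Call:
step_arm(rows=[[-0.0039, -0.0017, 0, 0, 0, 0], [-0.004, -0.0016, 0, 0, 0, 0], [-0.0041, -0.0012, 0, 0, 0, 0], [-0.0042, -0.0011, 0, 0, 0, 0], [-0.0042, -0.0007, 0, 0, 0, 0], [0, 0, 0, 0, 0, 0]])

```text
time: 19.92
position: [0.5686, 0.1458, 0.2137]
tool_rot: [0.999, 0.046, -0.001, 0.001]
ft_force: [0.4, -3.9, 0.3]
grip_width: 0.0115
grip_force: 5.0
```

Call:
step_arm(rows=[[-0.002, -0.0003, 0, 0, 0, 0], [0, 0, 0, 0, 0, 0]])

```text
time: 20.18
position: [0.5672, 0.1456, 0.2138]
tool_rot: [0.999, 0.046, 0.0, 0.0]
ft_force: [1.4, -4.4, -0.8]
grip_width: 0.0115
grip_force: 5.0
```

Call:
step_arm(rows=[[-0.0015, -0.0001, 0, 0, 0, 0], [0, 0, 0, 0, 0, 0]])

```text
time: 20.42
position: [0.5658, 0.1454, 0.2138]
tool_rot: [0.999, 0.046, 0.0, 0.001]
ft_force: [2.0, -6.4, -0.2]
grip_width: 0.0115
grip_force: 5.0
```

Call:
step_arm(rows=[[-0.001, -0.0015, 0, 0, 0, 0], [0, 0, 0, 0, 0, 0]])

```text
time: 20.68
position: [0.5645, 0.1447, 0.2138]
tool_rot: [0.999, 0.045, -0.0, -0.0]
ft_force: [1.7, -1.4, -0.8]
grip_width: 0.0116
grip_force: 5.0
```

Call:
step_arm(rows=[[-0.0015, -0.0005, 0, 0, 0, 0], [0, 0, 0, 0, 0, 0]])

```text
time: 20.92
position: [0.5628, 0.1444, 0.2137]
tool_rot: [0.999, 0.045, -0.0, -0.0]
ft_force: [0.8, 2.0, -0.5]
grip_width: 0.0118
grip_force: 5.0
```

Call:
step_arm(rows=[[-0.0015, 0, 0, 0, 0, 0], [0, 0, 0, 0, 0, 0]])

```text
time: 21.18
position: [0.5614, 0.1443, 0.2137]
tool_rot: [0.999, 0.045, -0.0, -0.0]
ft_force: [0.6, 3.2, -0.8]
grip_width: 0.0121
grip_force: 5.0
```

Call:
step_arm(rows=[[0, 0, 0, 0, 0, 0], [0, 0, 0, 0, 0, 0], [0, 0, 0.03, 0, 0, 0], [0, 0, 0.04, 0, 0, 0], [0.05, 0, 0.04, 0, 0, 0], [0.05, -0.0, 0, 0, 0, 0], [0.05, 0, 0, 0, 0, 0], [0, 0, 0, 0, 0, 0]], jaw=0.04)

```text
time: 22.18
position: [0.7131, 0.1431, 0.3226]
tool_rot: [0.999, 0.045, 0.002, 0.0]
ft_force: [0.1, -0.3, 0.7]
grip_width: 0.04
grip_force: 0.0
```

Run:
```python
from h import *
for n in("scene","top"):
  c=camera(n); P=cloud(c); C=c["pixels"].astype(int)
  b=(P[...,1]>.10)&(P[...,1]<.26)&(P[...,0]>.54)&(P[...,0]<.66)&(P[...,2]<.075)
  red=b&(C[...,2]>90)&(C[...,1]<60)&(C[...,0]<60)
  print(n,"post",red.sum(),P[red].mean(0).round(4) if red.any() else 0)
  br=b&(C[...,2]>C[...,0]+40)&(P[...,2]<.032)&(P[...,2]>.015)&~red
  if br.sum()>5: print("brass",br.sum(),P[br].mean(0).round(4),np.polyfit(P[br,1],P[br,0],1).round(3))
  cv2.imwrite(f"pics/{n}6.png",cv2.resize(c["pixels"][170:310,270:450] if n=="scene" else c["pixels"][120:290,230:430],None,fx=3.5,fy=3.5,interpolation=cv2.INTER_CUBIC))
o=get_obs();print(o["position"],o["ft_force"])
```

```text
scene post 0 0
top post 11 [0.5651 0.1442 0.0651]
brass 11 [0.5629 0.1543 0.0235] [0.418 0.498]
[0.70983556 0.14366309 0.3217924 ] [-0.75699757 -0.06039127 -0.16264735]
```

View pics/scene6.png

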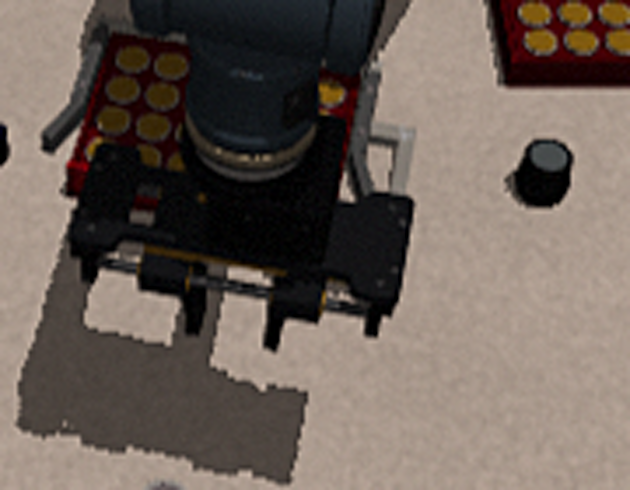

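The gripper hides the catch in the scene crop, but the top camera puts the post at (0.565,0.144), which is the closed position. I'll confirm by pushing from behind with closed fingers until I feel the end stop.

Call:
step_arm(rows=[[-0.05, 0, 0, 0, 0, 0], [-0.05, 0, 0, 0, 0, 0], [-0.01, 0, 0, 0, 0, 0], [0, 0, 0, 0, 0, 0], [0, 0, -0.04, 0, 0, 0], [0, 0, -0.03, 0, 0, 0], [0, 0, -0.03, 0, 0, 0], [0, 0, 0, 0, 0, 0]], jaw=0.0)

```text
time: 23.28
position: [0.6006, 0.1437, 0.2205]
tool_rot: [0.999, 0.045, -0.002, 0.0]
ft_force: [0.0, 0.4, -0.2]
grip_width: 0.0008
grip_force: 0.0
```

Call:
step_arm(rows=[[-0.004, 0, 0, 0, 0, 0], [-0.004, 0, 0, 0, 0, 0], [-0.004, 0, 0, 0, 0, 0], [-0.002, 0, 0, 0, 0, 0], [0, 0, 0, 0, 0, 0]])

```text
time: 23.9
position: [0.5863, 0.144, 0.2231]
tool_rot: [0.999, 0.045, 0.0, -0.0]
ft_force: [0.1, 0.2, -0.3]
grip_width: 0.0004
grip_force: 0.0
```

Call:
step_arm(rows=[[-0.002, 0, 0, 0, 0, 0], [-0.001, 0, 0, 0, 0, 0], [0, 0, 0, 0, 0, 0]])

```text
time: 24.28
position: [0.5833, 0.144, 0.2227]
tool_rot: [0.999, 0.045, -0.0, -0.0]
ft_force: [-0.6, -0.4, -0.2]
grip_width: 0.0004
grip_force: 0.0
```

Call:
step_arm(rows=[[-0.001, 0, 0, 0, 0, 0], [-0.001, 0, 0, 0, 0, 0], [0, 0, 0, 0, 0, 0]])

```text
time: 24.65
position: [0.5816, 0.144, 0.2229]
tool_rot: [0.999, 0.045, 0.0, -0.0]
ft_force: [0.8, 0.4, -0.2]
grip_width: 0.0005
grip_force: 0.3
```

Call:
step_arm(rows=[[-0.001, 0, 0, 0, 0, 0], [-0.001, 0, 0, 0, 0, 0]])

```text
time: 24.9
position: [0.58, 0.144, 0.223]
tool_rot: [0.999, 0.045, 0.001, -0.0]
ft_force: [3.5, 0.3, -0.7]
grip_width: 0.0003
grip_force: 1.3
```

Call:
step_arm(rows=[[-0.001, 0, 0, 0, 0, 0], [-0.001, 0, 0, 0, 0, 0]])

```text
time: 25.15
position: [0.579, 0.144, 0.2233]
tool_rot: [0.999, 0.045, 0.003, -0.0]
ft_force: [7.9, 1.8, -2.5]
grip_width: 0.0005
grip_force: 2.9
```

The end stop is felt, with 8 N against about 1 N of friction. I'll retreat and take a final look.

Call:
step_arm(rows=[[0.003, 0, 0, 0, 0, 0], [0.006, 0, 0, 0, 0, 0], [0.01, 0, 0, 0, 0, 0], [0, 0, 0.04, 0, 0, 0], [0, 0, 0.05, 0, 0, 0], [0, -0.04, 0.05, 0, 0, 0], [0, -0.06, 0.02, 0, 0, 0], [0, -0.06, 0, 0, 0, 0], [0, -0.06, 0, 0, 0, 0], [0, -0.06, 0, 0, 0, 0], [0, -0.06, 0, 0, 0, 0], [0, 0, 0, 0, 0, 0]])

```text
time: 26.65
position: [0.5963, -0.1993, 0.3812]
tool_rot: [0.999, 0.042, 0.0, 0.001]
ft_force: [0.1, 0.4, -0.1]
grip_width: 0.0007
grip_force: 0.0
```

Run:
```python
from h import *
O=np.array([.384,.0536]); h=np.array([.996,.0899]); y=np.array([-.0899,.996])
ims=[]
for n in("scene","top"):
  c=camera(n); P=cloud(c); C=c["pixels"].astype(int)
  b=(P[...,1]>.10)&(P[...,1]<.26)&(P[...,0]>.54)&(P[...,0]<.66)&(P[...,2]<.075)
  red=b&(C[...,2]>90)&(C[...,1]<60)&(C[...,0]<60)
  print(n,"post",red.sum(),P[red].mean(0).round(4) if red.any() else 0)
  for l in("tray","ring_case","capsule_stack","loupe"):
   for r in cut_out(l,n)[:3]:
    p=P[r["region"]&(c["depth"]>0)]; p=p[(p[:,2]>.015)&(p[:,2]<.06)]
    if len(p)<20 or np.median(p[:,0])<.35 or r["confidence"]<.5: continue
    print(n,l,[np.round(v,1) for v in cv2.minAreaRect((p[:,:2]*1000).astype(np.float32))])
  ims.append(cv2.resize(c["pixels"][150:300,230:430],None,fx=2.6 if 0 else 3.6,fy=3.6)[:295 if 0 else 540])
cv2.imwrite("pics/f.png",cv2.resize(np.vstack(ims),None,fx=.55,fy=.55))
o=get_obs();print(o["time"],o["position"],o["ft_force"])
```

```text
scene post 12 [0.564  0.1464 0.063 ]
scene tray [array([455.9,  62.6]), array([166.2, 201.1]), np.float64(5.2)]
scene ring_case [array([ 543.5, -121.1]), array([68.5, 66.2]), np.float64(70.0)]
scene capsule_stack [array([788.1, 125.1]), array([39. , 33.9]), np.float64(18.1)]
scene loupe [array([427.4, 309.4]), array([33.7, 36.9]), np.float64(26.9)]
top post 12 [0.5641 0.1444 0.0647]
top tray [array([458.4,  61.8]), array([152.1, 200.7]), np.float64(5.0)]
top ring_case [array([ 542.2, -121.1]), array([58.3, 67.1]), np.float64(72.4)]
top capsule_stack [array([785.1, 122.2]), array([36.2, 36. ]), np.float64(86.6)]
top loupe [array([423.5, 305.7]), array([37.5, 37.1]), np.float64(60.4)]
27.15 [ 0.59657746 -0.19329472  0.38148771] [-0.14625877 -1.02987291 -0.07861033]
```

View pics/f.png

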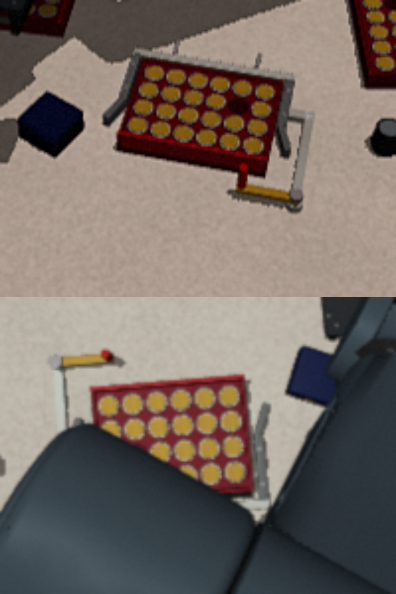

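The tray is seated square in the holder. The catch lies across behind the lip, with its post at (243,175) in the scene view. The bystanders haven't moved.

```bash
python3 -c "
from rig import *
print(hand_in())"
```

```text
the job is handed in; nothing more can be done
None
```

The job is handed in: the tray was dragged home and pressed against the buffer at about 12 N, the brass catch was turned to its end stop behind the lip, the coins were not touched, and the case, capsule stack and loupe had not moved in the final images.

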